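Set out the specimen viewing station

ROBOT

A 7-joint arm with a two-finger parallel gripper is mounted at the origin on the work surface. World frame = base frame: x ahead of the robot, y to its left, z up, the work surface at z = 0. Lengths are in m, angles in rad, forces in N, time in s.
With the tool pointing down it reaches from about 0.4 to 0.85 m from the base axis. Payload 10.4 kg.
Tool frame: the origin (TCP) lies midway between the tips of the shut fingers; the grasp point (between the pads) lies manip.grip_depth behind it (manip.grip_depth is the distance from the TCP to the grasp point, in m); z points along the fingers, x is the direction in which the jaws open and shut, and the axes are right-handed (so a half turn about z gives the same grasp; the last joint's range is limited). The gripper opens to 85 mm and grips with 20 to 120 N. Pads are 22 mm wide; open, the fingers measure 114 mm over their backs; the gripper's body (76 mm by 85 mm) begins 54 mm behind the grasp point. The pads swing forward as they close: fully open they stand 13 mm farther back than shut.
Start: joints at [1.227, 0.332, -0.065, 1.46, 0.022, 1.35, -0.088], TCP at [0.197, -0.593, 0.231] pointing down, gripper open.
Joint ranges: [-2.6, 2.6], [-0.5, 2.12], [-1.47, 1.34], [0.16, 2.42], [-1.27, 4.41], [0.06, 2.06], [-2.6, 2.6]. Speed limits (rad/s): [2.22, 2.22, 2.79, 2.79, 3.14, 3.14, 3.14].

INTERFACE

Orientations are given as a unit quaternion [x, y, z, w].
In Python, from workcell import manip gives the robot as it stands. The module is installed in compiled form; this text tells all that it offers.
- The arm moves only by the tool send_rows, never from a script. Its argument "steps" is a list of rows, each a list of 2 entries, a list of its own where there are three numbers: the shift along the tool's x, y, z in m, then the turn about the tool's z in rad. In form: [[[x, y, z], spin], ...]. A call has exactly 8 rows; each row is the pose to reach, as a shift and turn from the pose commanded when the call began, along the tool's axes at that moment; what a row does not reach only later rows make up. A row lasts 1/8 s, in which the tool goes at most 62.5 mm and 10.7 degrees, less where a joint would pass 70% of its speed; a pose out of reach is approached as far as the arm can. A call with a gripper value outside its range is refused whole. "hand" is the opening, from 0 (shut) to 1 (fully open), set as the call begins (left out, the last holds). The fingers move at their own pace and stop on an object; "force" is the grip in N (left out, the last holds). Time passes only in rows, so rows that repeat a pose let the fingers close, or fill a call up. It gives the time, the measured TCP pose, the force and the opening at its end, in the units of the state.
- manip.get_obs(): the state, without advancing time (a new reading comes with each control period).
- manip.camera(name): name is "scene" or "top" or "wrist"; returns (picture, depth): 384x512x3 uint8, red, green, blue; 384x512 float32, m along the optical axis (not along the pixel's ray), 0 where there is no reading.
- manip.camera_info(name): a dict with "intrinsics" (3x3 intrinsics, pixels), "pose" (4x4, takes a point from camera to world coordinates); the wrist camera has in their place "T_tool_cam" (4x4, takes a point from camera to tool coordinates, whose origin is the TCP and whose axes are the tool frame's). Camera axes: x right, y up, looking along -z (the intrinsics and any distortion apply to the point x, -y, -z); pixel columns grow to the right and rows downward; lengths in m; the calibration is good to about 2 mm. A picture is of the moment at which its call begins: read the wrist's pose just before it. camera_info takes no time and is no camera call.
- manip.hand_in(): hands the job in, once; it reports no verdict.
The state is a dict: "clock": time; "joint_pos": joint angles; "joint_velocities": joint speeds; "tau": joint torques, N m; "position": TCP position; "ee_rot": TCP orientation; "ft_force": force on the tool from outside, world axes, zero at the start; "torque": the same for the moment, N m; "grip_width": opening from 0.0 (shut) to 1.0 (fully open).
Only numpy, scipy, OpenCV 4.12 (cv2) and the standard library are available. Lean on these libraries where they do the work, as an engineer would, in place of code of your own. Each camera call takes 0.05 s, during which the arm holds its last target.

TASK

Get the viewing counter ready for visitors: set the flat specimen dish centred on the round light base and stand the loupe, lens up, centred on top of the dish. Stand the tall narrow jar midway between the two push buttons, and stand the eyepiece on the counter directly to the left of the light base (left as the robot sees it), level with the base's centre and with a gap of 3 cm between the eyepiece's widest part and the base. Do not tip any of them over, and leave the slide box, the power strip and the short jar where they are.

Things in the scene. Friction and masses are not known exactly. Their poses are not given: they have to be found in the camera images.
- light_base: Round illuminator base fixed to the counter: flat dark metal disc 110 mm in diameter with a white 88 mm frosted plate in its middle, top face 18 mm above the counter, a small black stub (12 mm thick, to 66 mm from the centre) on the side away from the robot. Origin: centre of its underside at counter height; its x always points straight ahead of the robot and its y to the robot's left.
- button_a: The right-hand (as the robot sees it) of two identical visitor push buttons fixed to the counter: black round housing 40 mm in diameter, blue cap, 18 mm high in all. Origin: centre of its underside. Its +y axis points at the centre of button_b, 160 mm away.
- button_b: The left-hand one of the two identical push buttons (40 mm in diameter, 18 mm high, fixed), centre 160 mm from button_a. Origin: centre of its underside.
- dish: Specimen dish: flat black plastic disc 58 mm in diameter and 18 mm high, its flat top filled flush with cork in which two thin rock slices are set; rigid; about 60 g. Origin: centre of its underside, z up; round, so its yaw does not matter.
- loupe: Stand magnifier: short round loupe 36 mm high, a clear skirt 40 mm in diameter up to 16 mm, above it a brass ring 46 mm in diameter (16 to 36 mm high) with a lens on top; stands lens up; about 70 g. Origin: centre of its underside, z up; round, so its yaw does not matter.
- jar: Tall sample jar: the narrow one of two jars, closed, 44 mm in diameter, 62 mm high, brown glass with a white lid and a paper label; about 120 g. Origin: centre of its underside, z up; round, so its yaw does not matter.
- eyepiece: Microscope eyepiece standing on its metal barrel: barrel 30 mm in diameter up to 25 mm, black body 38 mm in diameter from 25 to 55 mm, rubber eyecup 34 mm in diameter to the top at 66 mm; about 100 g. Origin: centre of its underside, z up; round, so its yaw does not matter.
- slide_box: Bystander, leave alone: flat wooden slide box 87 x 172 x 33 mm, lying beyond the work. Origin: centre of its underside, long side along its y.
- power_strip: Bystander, leave alone: white power strip 200 x 52 x 39 mm on the robot's left. Origin: centre of its underside, long side along its x.
- short_jar: Bystander, leave alone: the wide short jar, brown glass with a white lid, 62 mm in diameter, 42 mm high, on the robot's right. Origin: centre of its underside.
Things that resemble listed ones, but are neither listed nor needed, are in the scene too. What is shaped like the jar but pink or purple is not meant.

How it is judged:
By the outcome, as a careful person would: the job done as asked, in the order asked, and still so for the second after the job is handed in, with the robot touching nothing.
It also fails if it takes over 90 s, if anything falls off the work surface, if the arm or the gripper's body presses on something with over 40 N, if the wrist force passes 120 N, or if a joint passes its speed limit or range.

## Working session

There is one attempt and no reset: what is moved stays moved. The work goes in short steps, Python scripts to look and compute and a tool call to move; the robot and the scene stay as the last step left them, time stands still between calls to the robot, and variables do not carry over. Pictures are saved under pics/ and viewed, and the job is handed in when it is done.

Besides the shell and the picture viewer there is one more tool, called after "Emit:" by a JSON object that holds its "name" and its "arguments", one argument or row to a line. send_rows: Moves the arm, as the interface text tells. Its arguments: {"type":"object","properties":{"steps":{"type":"array"},"hand":{"type":"number"},"force":{"type":"number"}},"required":["steps"]}

```bash
mkdir -p pics; ls
python3 - <<'E'
from workcell import manip
import cv2,numpy as np
o=manip.get_obs();print({k:np.round(v,3).tolist() for k,v in o.items()},manip.grip_depth)
for n in ("scene","top"):
    p,d=manip.camera(n);cv2.imwrite(f"pics/{n}0.png",p[:,:,::-1]);np.savez(f"{n}0.npz",p=p,d=d)
for n in ("scene","top","wrist"):print(n,{k:(np.round(v,4).tolist() if not isinstance(v,str) else v) for k,v in manip.camera_info(n).items()})
E
```

```text
pics
{'clock': 0.0, 'joint_pos': [1.227, 0.333, -0.065, 1.461, 0.022, 1.35, -0.088], 'joint_velocities': [-0.001, 0.0, 0.001, -0.001, 0.0, -0.0, 0.001], 'tau': [-0.0, -62.543, 0.049, -39.161, 0.016, 0.01, -0.0], 'position': [0.197, -0.593, 0.231], 'ee_rot': [0.811, -0.585, -0.001, -0.0], 'ft_force': [0.555, -1.216, -0.014], 'torque': [0.003, 0.016, 0.028], 'grip_width': 0.999} 0.0187
scene {'intrinsics': [[470.7863, 0.0, 266.1671], [0.0, 470.7863, 192.8624], [0.0, 0.0, 1.0]], 'pose': [[0.4965, -0.6458, 0.58, 1.3546], [0.8679, 0.3822, -0.3174, -0.4056], [-0.0167, 0.661, 0.7502, 1.0286], [0.0, 0.0, 0.0, 1.0]]}
top {'intrinsics': [[470.9344, 0.0, 256.534], [0.0, 470.9344, 192.2071], [0.0, 0.0, 1.0]], 'pose': [[-0.0161, 0.9886, -0.15, 0.343], [-0.9999, -0.0162, 0.0009, 0.0174], [-0.0016, 0.15, 0.9887, 1.6474], [0.0, 0.0, 0.0, 1.0]]}
wrist {'intrinsics': [[331.5107, 0.0, 260.1374], [0.0, 331.5107, 189.1742], [0.0, 0.0, 1.0]], 'T_tool_cam': [[1.0, 0.0016, 0.0001, 0.0008], [0.0015, -0.9487, -0.3162, -0.0807], [-0.0004, 0.3162, -0.9487, -0.1435], [0.0, 0.0, 0.0, 1.0]]}
```

View pics/scene0.png

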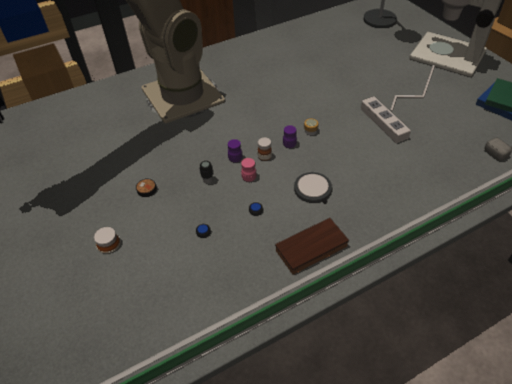

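View pics/top0.png

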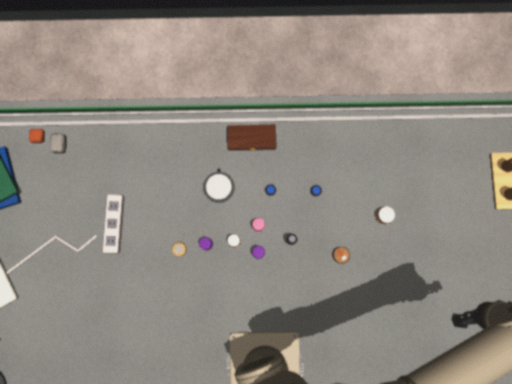

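The scene view shows the base at (313,187), blue buttons at (203,230) and (256,208), and the white-lidded jar at (264,148) among pink and purple decoys. The eyepiece is at (206,170), a brown disc at (146,187), and a brass item at (311,127). The top view agrees. I'll crop close next.

Run:
```python
import cv2,numpy as np
p=np.load("scene0.npz")['p'][:,:,::-1]; t=np.load("top0.npz")['p'][:,:,::-1]
a=cv2.resize(p[105:265,85:345],(780,480),interpolation=cv2.INTER_CUBIC)
b=cv2.resize(t[165:275,160:410],(800,352),interpolation=cv2.INTER_CUBIC)
cv2.imwrite("pics/c1.png",a);cv2.imwrite("pics/c2.png",b)
```

```text
(no output)
```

View pics/c1.png

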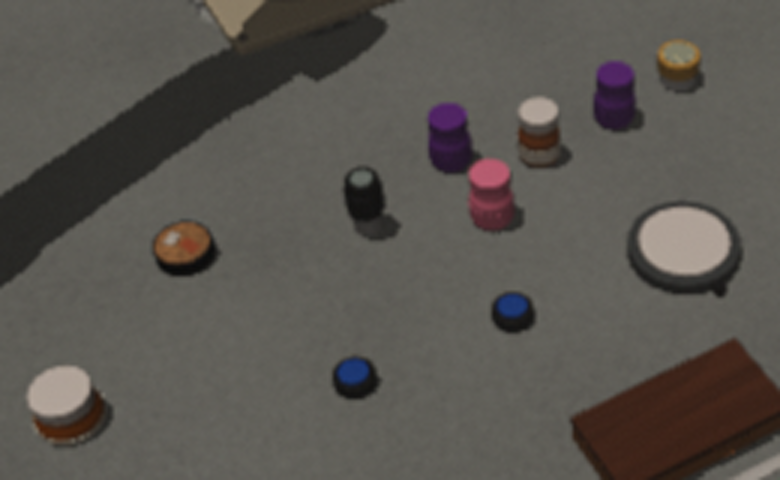

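View pics/c2.png

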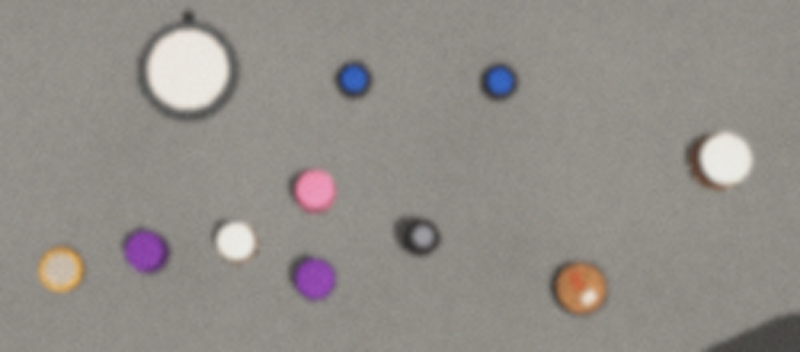

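The crops settle the choice. In top-view pixels:
- **Jar:** the white-lidded narrow one at (234,240). The pink (259,224), purple (205,243), purple (258,252) and the short wide jar (387,214) are not meant.
- **Dish:** the cork disc at (342,255).
- **Loupe:** the brass ring at (179,249).
- **Eyepiece:** the black item at (292,239).

Next I'll measure them.

```bash
cat > h.py <<'E'
import cv2,numpy as np
from workcell import manip
from scipy.spatial.transform import Rotation as R
def ray(K,T,uv,z):
    u,v=uv; d=T[:3,:3]@np.array([(u-K[0,2])/K[0,0],-(v-K[1,2])/K[1,1],-1.]); o=T[:3,3]
    return o+d*(z-o[2])/d[2]
def proj(K,T,P):
    c=T[:3,:3].T@(np.asarray(P)-T[:3,3]); return np.array([K[0,0]*c[0]/-c[2]+K[0,2],-K[1,1]*c[1]/-c[2]+K[1,2]])
def blob(mask,near,r=25):
    n,l,s,c=cv2.connectedComponentsWithStats(mask.astype(np.uint8))
    b=None
    for i in range(1,n):
        if s[i,4]>12 and np.hypot(*(c[i]-near))<r and (b is None or s[i,4]>s[b,4]): b=i
    if b is None: return None
    cs,_=cv2.findContours((l==b).astype(np.uint8),cv2.RETR_EXTERNAL,cv2.CHAIN_APPROX_NONE)
    (x,y),rr=cv2.minEnclosingCircle(max(cs,key=len))
    return c[b],s[b],np.array([x,y]),rr
def wristT(o):
    T=np.eye(4);T[:3,:3]=R.from_quat(o["ee_rot"]).as_matrix();T[:3,3]=o["position"]
    return T@np.array(manip.camera_info("wrist")["T_tool_cam"])
def wrist(name):
    o=manip.get_obs();p,d=manip.camera("wrist");cv2.imwrite(f"pics/{name}.png",p[:,:,::-1]);np.savez(f"{name}.npz",p=p,d=d,T=wristT(o))
    return o,p,d
E
python3 - <<'E'
from h import *
H={}
seeds={"top":dict(base=(219,187,.018),ba=(316,190,.018),bb=(271,190,.018),jar=(234,240,.062),loupe=(179,249,.036),dish=(342,255,.018),eyetop=(292,239,.066),pink=(259,224,.062),pu1=(205,243,.062),pu2=(258,252,.062),short=(387,214,.042)),
"scene":dict(base=(313,186,.018),ba=(203,229,.018),bb=(256,208,.018),jar=(264,143,.062),loupe=(311,124,.036),dish=(146,185,.018),eyetop=(206,164,.066),pink=(248,163,.062),pu1=(290,131,.062),pu2=(234,145,.062),short=(105,235,.042))}
for n in seeds:
    p=np.load(n+"0.npz")['p'];h=cv2.cvtColor(p,cv2.COLOR_RGB2HSV).astype(int);ci=manip.camera_info(n)
    K,T=np.array(ci["intrinsics"]),np.array(ci["pose"])
    hh,s,v=h[...,0],h[...,1],h[...,2]
    white=(v>150)&(s<60)
    m=dict(base=white,jar=white,short=white,ba=(hh>100)&(hh<125)&(s>130),pink=(hh>160)&(s>80)&(v>150),pu1=(hh>130)&(hh<155)&(s>80)&(v>80),
      loupe=(hh>8)&(hh<30)&(s>60),dish=(hh<20)&(s>90)&(v>90),eyetop=v<70)
    m['bb']=m['ba'];m['pu2']=m['pu1']
    for k,(u,vv,z) in seeds[n].items():
        b=blob(m[k],(u,vv),12)
        if b is None: print(n,k,None);continue
        print(n,k,b[0].round(1),b[1][2:5],"c",ray(K,T,b[0],z)[:2].round(4),"box",ray(K,T,b[1][:2]+(b[1][2:4]-1)/2,z)[:2].round(4))
E
```

```text
top base [218.3 186.2] [ 26  25 522] c [0.6136 0.1496] box [0.6143 0.1489]
top ba [315.7 189.7] [ 8  8 52] c [ 0.5956 -0.1914] box [ 0.5964 -0.1907]
top bb [270.3 189.3] [ 8  8 52] c [ 0.5997 -0.0324] box [ 0.5989 -0.0331]
top jar [234.1 239.8] [ 16  16 161] c [0.4233 0.0939] box [0.4242 0.0925]
top loupe [178.9 248.8] [ 15  15 125] c [0.3971 0.2829] box [0.3965 0.2826]
top dish [340.8 254.2] [ 17  16 177] c [ 0.3704 -0.2696] box [ 0.3693 -0.2703]
top eyetop [287.6 238.9] [ 6 10 25] c [ 0.4231 -0.0853] box [ 0.4245 -0.0885]
top pink [257.9 224.5] [ 13  13 125] c [0.4735 0.013 ] box [0.475  0.0128]
top pu1 [205.1 243.1] [ 13  13 133] c [0.4138 0.1911] box [0.4142 0.1914]
top pu2 [257.9 251.6] [ 13  13 128] c [0.3827 0.0147] box [0.3814 0.0143]
top short [387.1 214. ] [ 18  20 257] c [ 0.5037 -0.4298] box [ 0.502  -0.4309]
scene base [312.8 184.9] [ 29  21 496] c [0.6153 0.1534] box [0.616  0.1538]
scene ba [202.3 228.5] [11  8 75] c [ 0.5967 -0.1895] box [ 0.5962 -0.1901]
scene bb [255.4 206.6] [11  8 67] c [ 0.6023 -0.0293] box [ 0.6014 -0.0301]
scene jar [264.  141.5] [13  8 79] c [0.4238 0.1006] box [0.424  0.1006]
scene loupe [310.8 125.3] [ 15  14 137] c [0.4091 0.2811] box [0.4063 0.2838]
scene dish [145.5 185.3] [ 18  13 164] c [ 0.3684 -0.2667] box [ 0.3671 -0.2663]
scene eyetop [207.6 173.7] [ 19  24 272] c [ 0.4631 -0.1054] box [ 0.4592 -0.1024]
scene pink [247.8 162.2] [13  9 93] c [0.4769 0.0163] box [0.4766 0.0172]
scene pu1 [289.5 128.9] [12  9 75] c [0.4146 0.197 ] box [0.4148 0.1969]
scene pu2 [233.6 143.1] [13  9 86] c [0.3831 0.0183] box [0.3833 0.0194]
scene short [104.2 234.7] [ 20  16 251] c [ 0.5029 -0.4242] box [ 0.5026 -0.4234]
```

```bash
cat >> h.py <<'E'
def go(P,yawdeg=None):
    o=manip.get_obs();M=R.from_quat(o["ee_rot"]).as_matrix();d=M.T@(np.array(P)-o["position"])
    y=np.degrees(np.arctan2(M[1,0],M[0,0])); s=0
    if yawdeg is not None: s=-((yawdeg-y+90)%180-90)
    print("pos",o["position"].round(4),"yaw",round(y,1),"down",M[:,2].round(4),"f",np.round(o["ft_force"],1),"grip",round(float(o["grip_width"]),3),"t",o["clock"])
    print("shift",d.round(4),"spin",round(np.radians(s),3))
E
python3 -c "
from h import *
go((.37,-.27,.24),-36)"
```

```text
pos [ 0.197  -0.5928  0.2306] yaw -71.6 down [-5.0e-04  1.2e-03 -1.0e+00] f [ 0.4 -0.4  0.4] grip 0.997 t 0.1
shift [-0.2518 -0.266  -0.0091] spin -0.622
```

Emit:
{"name": "send_rows", "arguments": {
  "steps": [
    [[-0.03,-0.03,-0.001],-0.08],
    [[-0.07,-0.07,-0.003],-0.2],
    [[-0.11,-0.115,-0.005],-0.3],
    [[-0.15,-0.16,-0.007],-0.4],
    [[-0.19,-0.2,-0.009],-0.5],
    [[-0.225,-0.24,-0.009],-0.58],
    [[-0.252,-0.266,-0.009],-0.622],
    [[-0.252,-0.266,-0.009],-0.622]
  ],
  "hand": 1
}}

```text
clock: 1.1
position: [0.3713, -0.2675, 0.2404]
ee_rot: [0.952, -0.306, 0.0, -0.0]
ft_force: [-0.3, -0.4, -0.1]
grip_width: 1.003
```

Run:
```python
from h import *
o,p,d=wrist("w1");go((.37,-.27,.24),-36)
```

```text
pos [ 0.3703 -0.2693  0.2402] yaw -35.9 down [-3.e-04 -3.e-04 -1.e+00] f [-0.1 -0.5  0.5] grip 1.0 t 1.15
shift [0.0002 0.0007 0.0002] spin 0.002
```

View pics/w1.png

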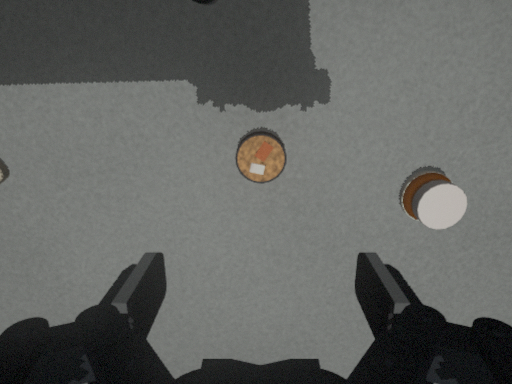

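The wrist view shows the dish's cork top at about (261,158), with the short jar at (440,205). I'll localise it.

```bash
cat >> h.py <<'E'
def loc(name,mask,near,z,r=40):
    f=np.load(name+".npz");K=np.array(manip.camera_info("wrist")["intrinsics"]);T=f["T"]
    b=blob(mask,near,r); 
    if b is None: print("none");return
    P=ray(K,T,b[0],z);Q=ray(K,T,b[2],z)
    dep=-(T[:3,:3].T@(P-T[:3,3]))[2]
    print(b[0].round(1),b[1].tolist(),"centroid",P.round(4),"circ",Q.round(4),"dia mm",round(2000*b[3]*dep/K[0,0],1))
    return P
def hsv(name):
    h=cv2.cvtColor(np.load(name+".npz")["p"],cv2.COLOR_RGB2HSV).astype(int);return h[...,0],h[...,1],h[...,2]
E
python3 - <<'E'
from h import *
h,s,v=hsv("w1")
m=((h<22)&(s>70)&(v>60)).astype(np.uint8)
m=cv2.morphologyEx(m,cv2.MORPH_CLOSE,np.ones((13,13)))
P=loc("w1",m,(261,158),.018)
go((P[0],P[1],.06),-36)
E
```

```text
[260.5 158. ] [237, 135, 48, 47, 1757] centroid [ 0.3691 -0.2716  0.018 ] circ [ 0.369  -0.2717  0.018 ] dia mm 54.0
pos [ 0.3703 -0.2693  0.2402] yaw -35.9 down [-3.e-04 -3.e-04 -1.e+00] f [-0.1 -0.5  0.5] grip 1.0 t 1.15
shift [0.0004 0.0025 0.1802] spin 0.002
```

Emit:
{"name": "send_rows", "arguments": {
  "steps": [
    [[0,0.0025,0.04],0],
    [[0,0.0025,0.09],0],
    [[0,0.0025,0.14],0],
    [[0,0.0025,0.18],0],
    [[0,0.0025,0.21],0],
    [[0,0.0025,0.23],0],
    [[0,0.0025,0.24],0],
    [[0,0.0025,0.24],0]
  ],
  "hand": 1
}}

```text
clock: 2.15
position: [0.3681, -0.2726, -0.0]
ee_rot: [0.951, -0.309, -0.0, -0.0]
ft_force: [-0.2, 0.1, 0.5]
grip_width: 1.003
```

Emit:
{"name": "send_rows", "arguments": {
  "steps": [
    [[0,0,0],0],
    [[0,0,0],0],
    [[0,0,0],0],
    [[0,0,0],0],
    [[0,0,0],0],
    [[0,0,0],0],
    [[0,0,0],0],
    [[0,0,0],0]
  ],
  "hand": 0,
  "force": 30
}}

```text
clock: 3.15
position: [0.3691, -0.2727, 0.0014]
ee_rot: [0.951, -0.309, 0.001, 0.0]
ft_force: [-2.6, 1.1, 6.3]
grip_width: 0.664
```

Run:
```python
from h import *
o,p,d=wrist("w2");go((.614,.151,.15),14)
```

```text
pos [ 0.3691 -0.2727  0.0014] yaw -36.0 down [ 0.0011 -0.0014 -1.    ] f [-1.4  0.3  6.7] grip 0.664 t 3.2
shift [-0.0506 -0.4867 -0.1489] spin -0.873
```

View pics/w2.png

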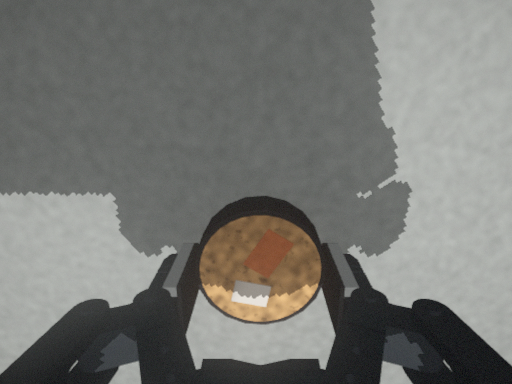

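Run:
```python
from h import *
h,s,v=hsv("w2")
m=((h<22)&(s>70)&(v>60)).astype(np.uint8)
m=cv2.morphologyEx(m,cv2.MORPH_CLOSE,np.ones((21,21)))
P=loc("w2",m,(261,268),.018)
o=manip.get_obs();print("offset tool",R.from_quat(o["ee_rot"]).as_matrix().T@(P-o["position"]))
go((.6,.04,.2),14)
```

```text
[259.9 267.9] [199, 215, 123, 107, 10341] centroid [ 0.3702 -0.2716  0.018 ] circ [ 0.3699 -0.272   0.018 ] dia mm 53.8
offset tool [ 0.00023188 -0.0015848  -0.01659746]
pos [ 0.3691 -0.2727  0.0014] yaw -36.0 down [ 0.0011 -0.0014 -1.    ] f [-1.4  0.3  6.7] grip 0.664 t 3.2
shift [ 0.0034 -0.3886 -0.1988] spin -0.873
```

Emit:
{"name": "send_rows", "arguments": {
  "steps": [
    [[0,0,-0.02],0],
    [[0,0,-0.06],0],
    [[0,-0.01,-0.11],0],
    [[0,-0.05,-0.15],-0.1],
    [[0.001,-0.1,-0.18],-0.25],
    [[0.001,-0.15,-0.199],-0.4],
    [[0.002,-0.2,-0.199],-0.55],
    [[0.003,-0.25,-0.199],-0.7]
  ]
}}

```text
clock: 4.2
position: [0.5189, -0.0705, 0.2004]
ee_rot: [0.999, 0.038, 0.001, 0.001]
ft_force: [-0.0, 0.5, -0.4]
grip_width: 0.663
```

Run:
```python
from h import *
go((.6,.04,.2),14)
```

```text
pos [ 0.5189 -0.0705  0.2004] yaw 4.4 down [ 0.0017 -0.0011 -1.    ] f [-0.   0.5 -0.4] grip 0.663 t 4.2
shift [ 0.0893 -0.1039  0.0004] spin -0.168
```

Emit:
{"name": "send_rows", "arguments": {
  "steps": [
    [[0.02,-0.02,0],-0.05],
    [[0.045,-0.05,0],-0.1],
    [[0.07,-0.08,0],-0.17],
    [[0.086,-0.1,0],-0.17],
    [[0.086,-0.1,0],-0.17],
    [[0.086,-0.1,0],-0.17],
    [[0.086,-0.1,0],-0.17],
    [[0.086,-0.1,0],-0.17]
  ]
}}

```text
clock: 5.2
position: [0.5964, 0.0334, 0.1995]
ee_rot: [0.993, 0.12, 0.0, 0.0]
ft_force: [-0.3, -0.8, -1.5]
grip_width: 0.665
```

Run:
```python
from h import *
o,p,d=wrist("w3");go((.6,.04,.2),14)
```

```text
pos [0.5964 0.0336 0.1995] yaw 13.8 down [ 3.e-04 -4.e-04 -1.e+00] f [-1.2 -0.2 -1.3] grip 0.665 t 5.25
shift [ 0.005  -0.0053 -0.0005] spin -0.003
```

View pics/w3.png

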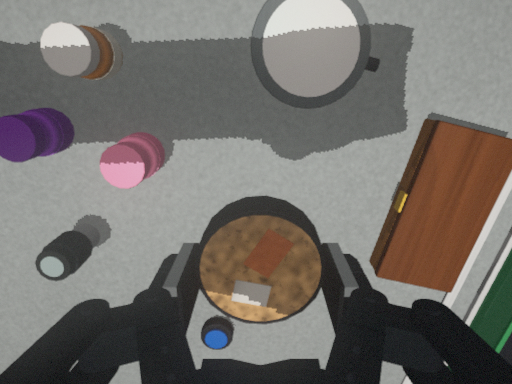

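The base sits at (311,45), cut off at the top of the image. The jar (70,50), pink, purple and eyepiece (65,258) are also in view. I'll shift on for a full view of the base.

Emit:
{"name": "send_rows", "arguments": {
  "steps": [
    [[0.01,-0.02,0],0],
    [[0.02,-0.045,0],0],
    [[0.02,-0.055,0],0],
    [[0.02,-0.055,0],0],
    [[0.02,-0.055,0],0],
    [[0.02,-0.055,0],0],
    [[0.02,-0.055,0],0],
    [[0.02,-0.055,0],0]
  ]
}}

```text
clock: 6.25
position: [0.6027, 0.0923, 0.1993]
ee_rot: [0.993, 0.121, -0.0, 0.0]
ft_force: [-0.2, 0.2, 1.0]
grip_width: 0.664
```

Run:
```python
from h import *
o,p,d=wrist("w4");go((.6,.04,.2),14)
```

```text
pos [0.6028 0.0923 0.1993] yaw 13.9 down [ 1.e-04 -1.e-04 -1.e+00] f [ 0.2 -0.3 -0.5] grip 0.66 t 6.3
shift [-0.0152  0.0502 -0.0007] spin -0.003
```

View pics/w4.png

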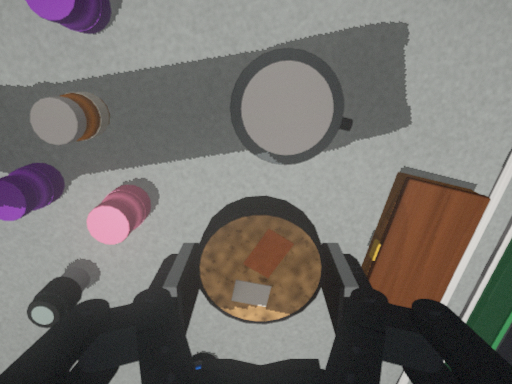

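The frosted plate is fully visible, centred near (287,108). I'll localise it by flood fill inside the dark rim, along with the dish in the hand.

```bash
cat >> h.py <<'E'
def flood(name,seed,tol=8):
    p=cv2.GaussianBlur(np.load(name+".npz")["p"],(5,5),0)
    m=np.zeros((386,514),np.uint8);cv2.floodFill(p.copy(),m,seed,0,(tol,)*3,(tol,)*3,4|cv2.FLOODFILL_MASK_ONLY|(1<<8)|cv2.FLOODFILL_FIXED_RANGE)
    return m[1:-1,1:-1]
E
python3 - <<'E'
from h import *
for t in (15,25,35): B=loc("w4",flood("w4",(287,108),t),(287,108),.018)
h,s,v=hsv("w4")
ring=((v<75)).astype(np.uint8); ring[200:]=0
loc("w4",ring,(287,105),.018)
o=manip.get_obs()
m=((h<22)&(s>70)&(v>50)).astype(np.uint8); m=cv2.morphologyEx(m,cv2.MORPH_CLOSE,np.ones((21,21)));m[:, :190]=0;m[:,330:]=0
D=loc("w4",m,(261,268),o["position"][2]+.0166)
print("dish off world",D-o["position"])
go((B[0]-(D-o["position"])[0],B[1]-(D-o["position"])[1],.06))
E
```

```text
[286.8 107.4] [242, 61, 90, 93, 6542] centroid [0.6139 0.1509 0.018 ] circ [0.6139 0.1509 0.018 ] dia mm 88.8
[286.8 107.4] [242, 61, 91, 94, 6700] centroid [0.6139 0.1509 0.018 ] circ [0.6137 0.1509 0.018 ] dia mm 89.8
[286.8 107.5] [241, 61, 92, 94, 6810] centroid [0.6139 0.1508 0.018 ] circ [0.6143 0.1506 0.018 ] dia mm 90.9
none
[260.1 267.8] [199, 215, 123, 107, 10249] centroid [0.6019 0.0937 0.2159] circ [0.6017 0.0941 0.2159] dia mm 53.5
dish off world [-0.00088874  0.00137799  0.0166    ]
pos [0.6028 0.0923 0.1993] yaw 13.9 down [ 1.e-04 -1.e-04 -1.e+00] f [ 0.2 -0.3 -0.5] grip 0.66 t 6.3
shift [ 0.0253 -0.0526  0.1393] spin 0.0
```

Emit:
{"name": "send_rows", "arguments": {
  "steps": [
    [[0.008,-0.02,0],0],
    [[0.018,-0.04,0.01],0],
    [[0.025,-0.0525,0.05],0],
    [[0.025,-0.0525,0.09],0],
    [[0.025,-0.0525,0.13],0],
    [[0.025,-0.0525,0.155],0],
    [[0.025,-0.0525,0.168],0],
    [[0.025,-0.0525,0.168],0]
  ]
}}

```text
clock: 7.3
position: [0.6142, 0.1494, 0.031]
ee_rot: [0.993, 0.121, -0.0, 0.0]
ft_force: [0.5, 0.7, -0.9]
grip_width: 0.662
```

Run:
```python
from h import *
go((.6148,.1495,.0195))
```

```text
pos [0.6142 0.1494 0.031 ] yaw 13.9 down [-8.e-04 -1.e-04 -1.e+00] f [ 0.5  0.7 -0.9] grip 0.662 t 7.3
shift [0.0006 0.0001 0.0115] spin 0.0
```

Emit:
{"name": "send_rows", "arguments": {
  "steps": [
    [[0.0005,0,0.005],0],
    [[0.0005,0,0.009],0],
    [[0.0005,0,0.0115],0],
    [[0.0005,0,0.0115],0],
    [[0.0005,0,0.0115],0],
    [[0.0005,0,0.0115],0],
    [[0.0005,0,0.0115],0],
    [[0.0005,0,0.0115],0]
  ]
}}

```text
clock: 8.3
position: [0.6149, 0.1496, 0.0198]
ee_rot: [0.993, 0.121, 0.0, 0.0]
ft_force: [0.6, 0.6, -0.0]
grip_width: 0.662
```

Emit:
{"name": "send_rows", "arguments": {
  "steps": [
    [[0,0,0],0],
    [[0,0,0],0],
    [[0,0,0],0],
    [[0,0,0],0],
    [[0,0,-0.02],0],
    [[0,0,-0.06],0],
    [[0,0,-0.11],0],
    [[0,0.0,-0.16],0]
  ],
  "hand": 1
}}

```text
clock: 9.3
position: [0.6148, 0.1498, 0.183]
ee_rot: [0.993, 0.121, 0.001, -0.0]
ft_force: [0.9, 0.2, -0.2]
grip_width: 1.002
```

Run:
```python
from h import *
go((.4,.283,.2),35)
```

```text
pos [0.6148 0.1498 0.183 ] yaw 13.9 down [ 1.2e-03  3.0e-04 -1.0e+00] f [ 0.9  0.2 -0.2] grip 1.002 t 9.3
shift [-0.1765 -0.1808 -0.0172] spin -0.368
```

Run:
```python
from h import *
o,p,d=wrist("w5")
```

```text
(no output)
```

View pics/w5.png

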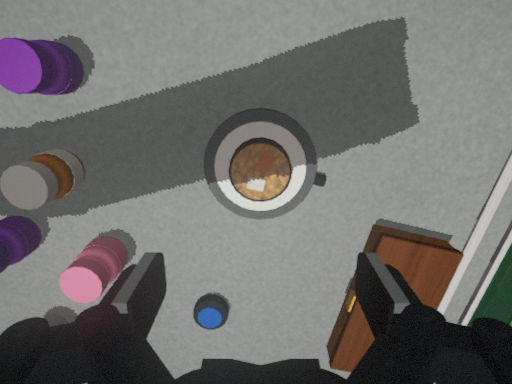

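Emit:
{"name": "send_rows", "arguments": {
  "steps": [
    [[-0.02,-0.02,-0.005],-0.06],
    [[-0.05,-0.05,-0.01],-0.12],
    [[-0.08,-0.085,-0.017],-0.2],
    [[-0.115,-0.12,-0.017],-0.28],
    [[-0.15,-0.155,-0.017],-0.35],
    [[-0.176,-0.18,-0.017],-0.368],
    [[-0.176,-0.18,-0.017],-0.368],
    [[-0.176,-0.18,-0.017],-0.368]
  ]
}}

```text
clock: 10.35
position: [0.4016, 0.2819, 0.1975]
ee_rot: [0.954, 0.3, 0.001, 0.0]
ft_force: [0.7, -0.1, -0.5]
grip_width: 0.998
```

Run:
```python
from h import *
o,p,d=wrist("w6");go((.4,.283,.2),35)
```

```text
pos [0.4018 0.2817 0.1972] yaw 34.9 down [ 8.e-04 -1.e-04 -1.e+00] f [-0.4  0.5  0.4] grip 1.001 t 10.4
shift [-0.0007 -0.0021 -0.0028] spin -0.002
```

View pics/w6.png

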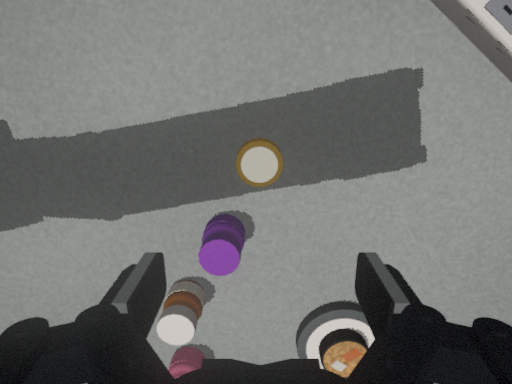

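w5 shows the dish seated on the plate at (260,170). w6 shows the loupe's brass ring at (260,163), lens up, with a purple decoy at (222,245).

Run:
```python
from h import *
h,s,v=hsv("w5")
m=((h<22)&(s>70)&(v>50)).astype(np.uint8); m=cv2.morphologyEx(m,cv2.MORPH_CLOSE,np.ones((15,15)));
loc("w5",m,(260,170),.036,20)
m=((v<85)).astype(np.uint8)  # dark
loc("w5",flood("w5",(226,178),25)|0,(260,165),.018)
h,s,v=hsv("w6")
m=((h>8)&(h<30)&(s>80)).astype(np.uint8); m=cv2.morphologyEx(m,cv2.MORPH_CLOSE,np.ones((31,31)))
P=loc("w6",m,(260,163),.036,20)
go((P[0],P[1],.004))
```

```text
[259.8 171.1] [231, 143, 59, 57, 2653] centroid [0.6139 0.1504 0.036 ] circ [0.6139 0.1506 0.036 ] dia mm 53.6
[257.1 150.4] [215, 122, 93, 91, 2018] centroid [0.6077 0.1647 0.018 ] circ [0.6149 0.148  0.018 ] dia mm 88.3
[259.  162.2] [235, 138, 49, 49, 1849] centroid [0.3968 0.2854 0.036 ] circ [0.3969 0.2856 0.036 ] dia mm 46.6
pos [0.4018 0.2817 0.1972] yaw 34.9 down [ 8.e-04 -1.e-04 -1.e+00] f [-0.4  0.5  0.4] grip 1.001 t 10.4
shift [-0.0021 -0.006   0.1932] spin 0.0
```

Emit:
{"name": "send_rows", "arguments": {
  "steps": [
    [[-0.001,-0.003,0.04],0],
    [[-0.002,-0.006,0.09],0],
    [[-0.002,-0.006,0.13],0],
    [[-0.002,-0.006,0.16],0],
    [[-0.002,-0.006,0.18],0],
    [[-0.002,-0.006,0.19],0],
    [[-0.002,-0.006,0.19],0],
    [[-0.002,-0.006,0.19],0]
  ]
}}

```text
clock: 11.4
position: [0.3965, 0.2863, 0.0077]
ee_rot: [0.954, 0.3, 0.001, -0.0]
ft_force: [-0.2, -0.4, -0.2]
grip_width: 1.002
```

Emit:
{"name": "send_rows", "arguments": {
  "steps": [
    [[0,0,0],0],
    [[0,0,0],0],
    [[0,0,0],0],
    [[0,0,0],0],
    [[0,0,0],0],
    [[0,0,0],0],
    [[0,0,0],0],
    [[0,0,0],0]
  ],
  "hand": 0,
  "force": 30
}}

```text
clock: 12.4
position: [0.3962, 0.286, 0.0073]
ee_rot: [0.954, 0.3, 0.0, 0.0]
ft_force: [-1.7, -0.6, 6.1]
grip_width: 0.531
```

Run:
```python
from h import *
o,p,d=wrist("w7");go((.614,.151,.2),14)
```

```text
pos [0.3961 0.286  0.0073] yaw 34.9 down [ 8.e-04 -1.e-04 -1.e+00] f [-1.5 -1.   5.2] grip 0.53 t 12.45
shift [ 0.1013  0.2356 -0.1925] spin 0.366
```

View pics/w7.png

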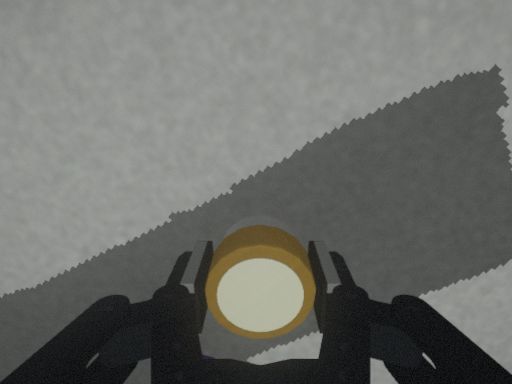

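Run:
```python
from h import *
h,s,v=hsv("w7")
o=manip.get_obs()
L=loc("w7",flood("w7",(260,295),25),(260,295),.036)
off=R.from_quat(o["ee_rot"]).as_matrix().T@(L-o["position"]);print(off)
y=np.radians(14);off2=np.array([off[0]*np.cos(y)+off[1]*np.sin(y),off[0]*np.sin(y)-off[1]*np.cos(y)]);print(off2)
go((.6139-off2[0],.1505-off2[1],.1),14)
```

```text
[259.9 294.5] [218, 259, 85, 72, 4832] centroid [0.3973 0.2829 0.036 ] circ [0.3972 0.2829 0.036 ] dia mm 34.6
[-0.00083689  0.00322399 -0.0286872 ]
[-3.20806221e-05 -3.33068931e-03]
pos [0.3961 0.286  0.0073] yaw 34.9 down [ 8.e-04 -1.e-04 -1.e+00] f [-1.5 -1.   5.2] grip 0.53 t 12.45
shift [ 0.1028  0.2332 -0.0925] spin 0.366
```

Run:
```python
from h import *
h,s,v=hsv("w7");f=np.load("w7.npz");K=np.array(manip.camera_info("wrist")["intrinsics"])
o=manip.get_obs();M=R.from_quat(o["ee_rot"]).as_matrix()
m=((h>8)&(h<30)&(s>80)&(v>70));
col=np.where(m[:,255:265].mean(1)>.5)[0];print(col.min(),col.max(), np.where(np.diff(col)>1), col[np.where(np.diff(col)>1)[0]])
for r in (col.max()+.5,258.5,330.5):
  print(r,(M.T@(ray(K,f["T"],(260,r),.036)-o["position"]))[:2])
print("depth lens",[ (f["T"]@np.array([0,0,0,1]))[2], f["d"][294,260], f["d"][335,260]])
for (u,v_) in ((260,294),(260,335)):
  d=f["d"][v_,u];c=np.array([(u-K[0,2])/K[0,0]*d,-(v_-K[1,2])/K[1,1]*d,-d,1]);P=f["T"]@c;print(P[:3],M.T@(P[:3]-o["position"]))
```

```text
225 338 (array([32]),) [257]
338.5 [-0.00084496  0.02546551]
258.5 [-0.00077621 -0.01342756]
330.5 [-0.00083751  0.02124894]
depth lens [np.float64(0.15080808047015726), np.float32(0.132408), np.float32(0.13969705)]
[0.3961663  0.28455406 0.03837413] [-0.000798    0.00125066 -0.03106242]
[0.40809746 0.26741668 0.03763597] [-0.0008362   0.02213184 -0.03031258]
```

Run:
```python
from h import *
a=flood("w5",(226,178),25)|flood("w5",(260,210),30)
h,s,v=hsv("w5")
a=cv2.morphologyEx(a,cv2.MORPH_CLOSE,np.ones((41,41)))
cv2.imwrite("pics/m.png",a*255)
loc("w5",a,(260,165),.018)
go((.6143,.1522,.1),14)
```

```text
[260.4 166.6] [215, 122, 93, 91, 4047] centroid [0.6145 0.1501 0.018 ] circ [0.6149 0.148  0.018 ] dia mm 89.8
pos [0.3961 0.286  0.0073] yaw 34.9 down [ 8.e-04 -1.e-04 -1.e+00] f [-1.5 -1.   5.2] grip 0.53 t 12.45
shift [ 0.1022  0.2347 -0.0925] spin 0.366
```

Emit:
{"name": "send_rows", "arguments": {
  "steps": [
    [[0,0,-0.03],0],
    [[0,0,-0.07],0],
    [[0.01,0.025,-0.1],0.05],
    [[0.03,0.065,-0.115],0.12],
    [[0.05,0.11,-0.115],0.2],
    [[0.07,0.155,-0.115],0.28],
    [[0.085,0.195,-0.115],0.34],
    [[0.102,0.2345,-0.105],0.366]
  ]
}}

```text
clock: 13.45
position: [0.6153, 0.1513, 0.1123]
ee_rot: [0.993, 0.121, 0.001, 0.0]
ft_force: [0.5, 0.7, 0.3]
grip_width: 0.528
```

Run:
```python
from h import *
go((.6143,.1522,.055),14)
```

```text
pos [0.6153 0.1513 0.1123] yaw 13.9 down [ 0.0014 -0.     -1.    ] f [0.5 0.7 0.3] grip 0.528 t 13.45
shift [-0.0008 -0.0012  0.0573] spin -0.002
```

Emit:
{"name": "send_rows", "arguments": {
  "steps": [
    [[0,0,0.02],0],
    [[0,0,0.04],0],
    [[0,0,0.055],0],
    [[0,0,0.06],0],
    [[0,0,0.06],0],
    [[0,0,0.06],0],
    [[0,0,0.06],0],
    [[0,0,0.06],0]
  ]
}}

```text
clock: 14.45
position: [0.614, 0.1522, 0.0521]
ee_rot: [0.993, 0.122, 0.0, 0.0]
ft_force: [0.4, 0.5, -0.5]
grip_width: 0.526
```

Run:
```python
from h import *
o,p,d=wrist("w8");go((.6143,.1522,.0435),14)
```

```text
pos [0.6139 0.1522 0.0521] yaw 14.0 down [ 4.e-04 -0.e+00 -1.e+00] f [ 0.5 -0.6 -1. ] grip 0.531 t 14.5
shift [0.0004 0.0001 0.0086] spin -0.0
```

View pics/w8.png

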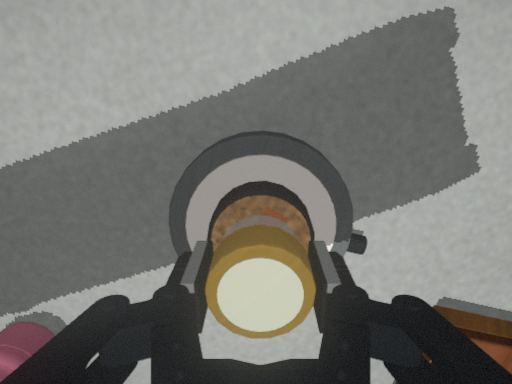

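The loupe is held at (260,290), 9 mm above the dish and laterally centred on it. I'll lower and release.

Emit:
{"name": "send_rows", "arguments": {
  "steps": [
    [[0,0,0.004],0],
    [[0,0,0.007],0],
    [[0,0,0.0085],0],
    [[0,0,0.0085],0],
    [[0,0,0.0085],0],
    [[0,0,0.0085],0],
    [[0,0,0.0085],0],
    [[0,0,0.0085],0]
  ]
}}

```text
clock: 15.5
position: [0.6137, 0.1521, 0.0434]
ee_rot: [0.993, 0.122, -0.0, 0.0]
ft_force: [-3.9, -1.3, 6.2]
grip_width: 0.525
```

Emit:
{"name": "send_rows", "arguments": {
  "steps": [
    [[0,0,0],0],
    [[0,0,0],0],
    [[0,0,0],0],
    [[0,0,0],0],
    [[0,0,-0.02],0],
    [[0,0,-0.06],0],
    [[0,0,-0.11],0],
    [[0,0,-0.16],0]
  ],
  "hand": 1
}}

```text
clock: 16.5
position: [0.6136, 0.1524, 0.2065]
ee_rot: [0.993, 0.122, 0.001, -0.0]
ft_force: [0.7, -0.2, 0.5]
grip_width: 0.999
```

Run:
```python
from h import *
o,p,d=wrist("w9");go((.6143,.1522,.0435),14)
```

```text
pos [0.616  0.1537 0.214 ] yaw 14.0 down [ 0.0099  0.0026 -0.9999] f [2.6 0.6 5.1] grip 1.004 t 16.55
shift [-0.0037  0.0011  0.1705] spin 0.0
```

View pics/w9.png

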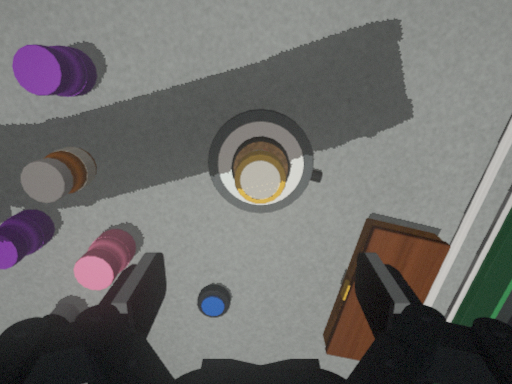

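The loupe's lens is at (260,180), standing on the dish. I'll measure how well it is centred.

Run:
```python
from h import *
h,s,v=hsv("w9")
loc("w9",flood("w9",(262,180),25),(262,180),.072)
m=((h>14)&(h<30)&(s>110)).astype(np.uint8)
K=np.array(manip.camera_info("wrist")["intrinsics"]);T=np.load("w9.npz")["T"]
# predicted pixels of circles at base centre
for c,z in (((.6139,.1505),.072),((.6139,.1505),.036),((.6139,.1505),.018)): print(proj(K,T,(*c,z)).round(1))
p=np.load("w9.npz")["p"][:,:,::-1].copy()
for z,r,c in ((.072,.023,(0,0,255)),(.036,.029,(0,255,0)),(.018,.055,(255,0,0)),(.018,.044,(255,0,255))):
  pts=[proj(K,T,(.6139+r*np.cos(a),.1505+r*np.sin(a),z)) for a in np.linspace(0,6.283,60)]
  cv2.polylines(p,[np.int32(np.array(pts)*8)],True,c,1,cv2.LINE_AA,3)
cv2.imwrite("pics/w9b.png",cv2.resize(p[90:230,180:350],(680,560),interpolation=cv2.INTER_CUBIC))
go((.4235,.095,.2),12)
```

```text
[259.8 179.7] [241, 162, 39, 37, 1127] centroid [0.6137 0.1487 0.072 ] circ [0.6138 0.1487 0.072 ] dia mm 33.6
[260.5 177.9]
[260.4 167.5]
[260.4 163. ]
pos [0.616  0.1537 0.214 ] yaw 14.0 down [ 0.0099  0.0026 -0.9999] f [2.6 0.6 5.1] grip 1.004 t 16.55
shift [-0.2011  0.0104  0.0119] spin 0.035
```

View pics/w9b.png

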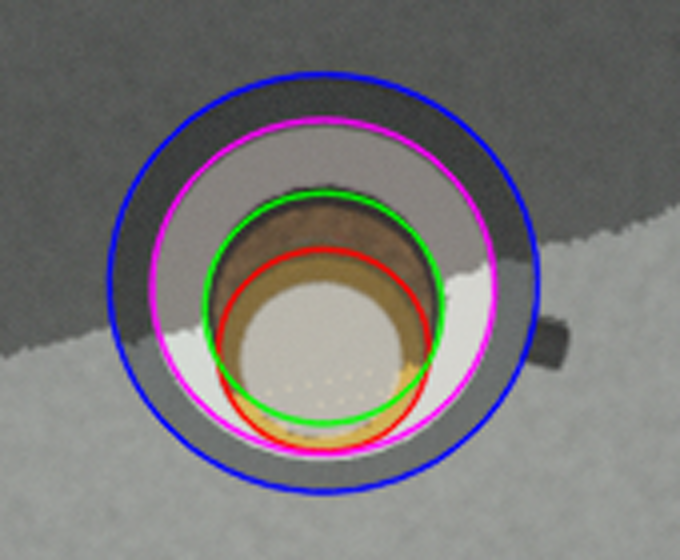

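Loupe, dish and base are concentric within about 1–2 mm. Now the jar.

Emit:
{"name": "send_rows", "arguments": {
  "steps": [
    [[-0.03,0,0],0.01],
    [[-0.065,0.003,0.004],0.02],
    [[-0.105,0.006,0.008],0.03],
    [[-0.145,0.008,0.012],0.03],
    [[-0.18,0.01,0.012],0.03],
    [[-0.2,0.01,0.012],0.03],
    [[-0.2,0.01,0.012],0.03],
    [[-0.2,0.01,0.012],0.03]
  ]
}}

```text
clock: 17.55
position: [0.4229, 0.0945, 0.192]
ee_rot: [0.994, 0.107, 0.001, 0.0]
ft_force: [-0.4, -0.2, -0.4]
grip_width: 1.004
```

Run:
```python
from h import *
o,p,d=wrist("w10");go((.4235,.095,.2),12)
```

```text
pos [0.4229 0.0946 0.1918] yaw 12.3 down [ 9.e-04  3.e-04 -1.e+00] f [-1.3  0.6 -0.6] grip 1.003 t 17.6
shift [ 0.0007 -0.0003 -0.0082] spin 0.005
```

View pics/w10.png

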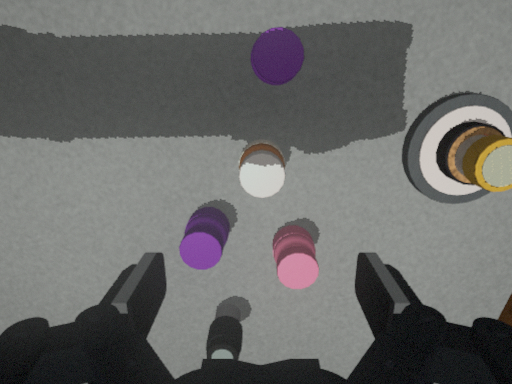

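The jar's white lid is at (262,173), half in shadow. The purple decoys are at (277,55) and (203,247), and the pink one at (297,268).

Run:
```python
from h import *
h,s,v=hsv("w10")
a=flood("w10",(262,182),30)|flood("w10",(262,165),14)
a=cv2.morphologyEx(a,cv2.MORPH_CLOSE,np.ones((9,9)))
J=loc("w10",a,(262,173),.062)
go((J[0],J[1],.014))
```

```text
[261.4 179.1] [239, 163, 46, 35, 1245] centroid [0.4239 0.0929 0.062 ] circ [0.4234 0.0956 0.062 ] dia mm 38.8
pos [0.4229 0.0946 0.1918] yaw 12.3 down [ 9.e-04  3.e-04 -1.e+00] f [-1.3  0.6 -0.6] grip 1.003 t 17.6
shift [0.0005 0.0019 0.1778] spin 0.0
```

Run:
```python
from h import *
p=np.load("w10.npz")["p"]
for r in range(146,202,2): print(r,p[r,262],end=" ")
K=np.array(manip.camera_info("wrist")["intrinsics"]);T=np.load("w10.npz")["T"]
for v in (172,173,174,175): print(v,ray(K,T,(261.7,v),.062)[:2])
b=cv2.resize(p[130:210,220:300,::-1],(560,560),interpolation=cv2.INTER_CUBIC);cv2.imwrite("pics/w10b.png",b)
```

```text
146 [102  71  52] 148 [103  74  51] 150 [99 93 86] 152 [102 103  95] 154 [133 130 125] 156 [130 128 122] 158 [132 129 125] 160 [132 128 123] 162 [132 129 125] 164 [131 128 124] 166 [203 208 203] 168 [205 208 203] 170 [205 208 203] 172 [204 208 203] 174 [204 207 202] 176 [206 208 203] 178 [205 207 202] 180 [204 207 201] 182 [203 206 201] 184 [206 207 202] 186 [206 206 202] 188 [204 205 200] 190 [204 205 199] 192 [205 205 201] 194 [205 206 201] 196 [204 202 197] 198 [149 151 146] 200 [145 149 143] 172 [0.42285746 0.0991421 ]
173 [0.42304594 0.0982758 ]
174 [0.42323479 0.09740779]
175 [0.42342402 0.09653806]
```

View pics/w10b.png

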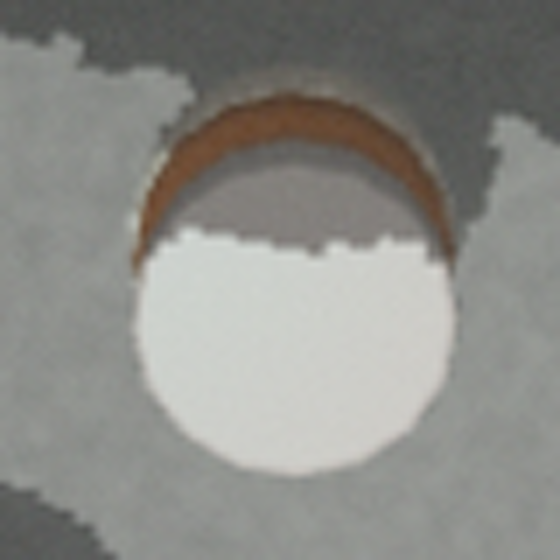

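Emit:
{"name": "send_rows", "arguments": {
  "steps": [
    [[0.001,-0.002,0.04],0],
    [[0.001,-0.002,0.08],0],
    [[0.001,-0.002,0.12],0],
    [[0.001,-0.002,0.15],0],
    [[0.001,-0.002,0.17],0],
    [[0.001,-0.002,0.178],0],
    [[0.001,-0.002,0.178],0],
    [[0.001,-0.002,0.178],0]
  ]
}}

```text
clock: 18.6
position: [0.4234, 0.0966, 0.014]
ee_rot: [0.994, 0.107, 0.001, -0.0]
ft_force: [-0.3, 0.4, 0.4]
grip_width: 0.998
```

Emit:
{"name": "send_rows", "arguments": {
  "steps": [
    [[0,0,0],0],
    [[0,0,0],0],
    [[0,0,0],0],
    [[0,0,0],0],
    [[0,0,0],0],
    [[0,0,0],0],
    [[0,0,0],0],
    [[0,0,0],0]
  ],
  "hand": 0,
  "force": 35
}}

```text
clock: 19.6
position: [0.423, 0.0962, 0.0139]
ee_rot: [0.994, 0.107, 0.0, 0.0]
ft_force: [-2.1, -1.0, 10.2]
grip_width: 0.497
```

Run:
```python
from h import *
o,p,d=wrist("w11");go((.5,-.18,.22),-10)
```

```text
pos [0.423  0.0963 0.0139] yaw 12.3 down [ 7.e-04 -5.e-04 -1.e+00] f [-2.3 -0.9  9.5] grip 0.496 t 19.65
shift [ 0.0167  0.2865 -0.2059] spin 0.388
```

View pics/w11.png

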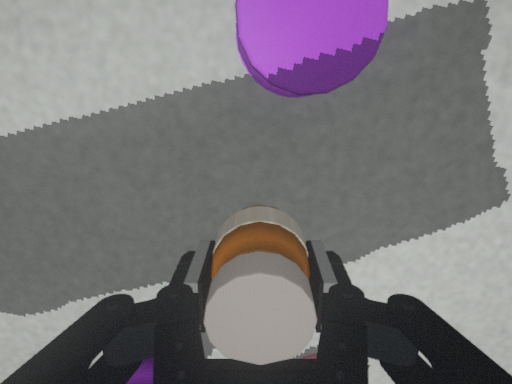

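The jar is held upright at (260,290). Next I'll lift it and move near the buttons, turned so that both are in view.

Run:
```python
from h import *
go((.542,-.151,.2),-55)
```

```text
pos [0.423  0.0963 0.0139] yaw 12.3 down [ 7.e-04 -5.e-04 -1.e+00] f [-2.3 -0.9  9.5] grip 0.496 t 19.65
shift [ 0.0639  0.267  -0.1858] spin 1.174
```

Emit:
{"name": "send_rows", "arguments": {
  "steps": [
    [[0,0,-0.02],0],
    [[0,0,-0.05],0],
    [[0,0,-0.09],0],
    [[0,0,-0.13],0],
    [[0,0,-0.16],0],
    [[0,0,-0.186],0.1],
    [[0.005,0.02,-0.186],0.25],
    [[0.01,0.05,-0.186],0.4]
  ]
}}

```text
clock: 20.65
position: [0.4432, 0.0496, 0.1998]
ee_rot: [0.996, -0.094, 0.001, 0.0]
ft_force: [0.3, -0.3, -1.6]
grip_width: 0.496
```

Run:
```python
from h import *
go((.542,-.151,.2),-55)
```

```text
pos [0.4432 0.0496 0.1998] yaw -10.8 down [ 1.1e-03 -8.0e-04 -1.0e+00] f [ 0.3 -0.3 -1.6] grip 0.496 t 20.65
shift [0.1347 0.1785 0.    ] spin 0.771
```

Emit:
{"name": "send_rows", "arguments": {
  "steps": [
    [[0.025,0.035,0],0.14],
    [[0.055,0.075,0],0.3],
    [[0.085,0.115,0],0.46],
    [[0.115,0.155,0],0.62],
    [[0.135,0.178,0],0.771],
    [[0.135,0.178,0],0.771],
    [[0.135,0.178,0],0.771],
    [[0.135,0.178,0],0.771]
  ]
}}

```text
clock: 21.65
position: [0.5426, -0.1492, 0.1995]
ee_rot: [0.888, -0.459, 0.0, 0.0]
ft_force: [0.2, -0.1, -1.2]
grip_width: 0.502
```

Run:
```python
from h import *
o,p,d=wrist("w12");go((.6,-.11,.2),-55)
h,s,v=hsv("w12")
n,l,st,c=cv2.connectedComponentsWithStats((((h>100)&(h<125)&(s>130)&(v>60))).astype(np.uint8))
K=np.array(manip.camera_info("wrist")["intrinsics"]);T=np.load("w12.npz")["T"]
for i in range(1,n):
  if st[i,4]>50: print(c[i],st[i],ray(K,T,c[i],.018)[:2])
```

```text
pos [ 0.5426 -0.1493  0.1996] yaw -54.7 down [ 2.e-04 -3.e-04 -1.e+00] f [ 0.   0.2 -1.8] grip 0.495 t 21.7
shift [ 0.001  -0.0696 -0.0004] spin 0.005
[191.50498753  38.38778055] [176  22  32  34 802] [ 0.60112986 -0.03319431]
[326.63756178 144.95716639] [313 132  28  28 607] [ 0.59577098 -0.19292728]
```

View pics/w12.png

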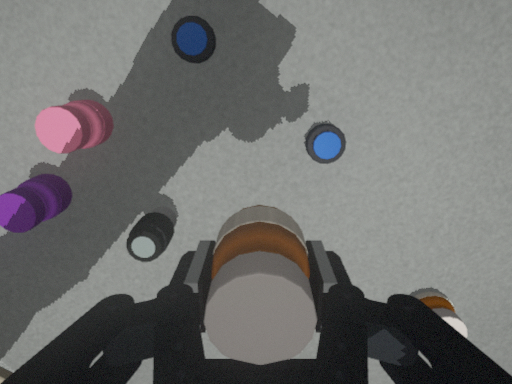

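Both buttons are visible, b at (191,38) and a at (327,145). They measure 159.8 mm apart, with the midpoint at (0.5985,-0.1131). I'll check the jar's in-hand offset.

Run:
```python
from h import *
K=np.array(manip.camera_info("wrist")["intrinsics"]);T=np.load("w11.npz")["T"]
p=np.load("w11.npz")["p"];print([ (r,p[r,260].tolist()) for r in list(range(246,258,2))+list(range(354,368,2))])
o=np.array([.423,.0963,.0139])
y=np.radians(12.3);tx=np.array([np.cos(y),np.sin(y)]);ty=np.array([np.sin(y),-np.cos(y)])
for r in (252,307,362):
  P=ray(K,T,(260,r),.062);e=P-o;print(r,e[:2]@tx,e[:2]@ty)
go((.5985,-.1131,.05),-54.7)
```

```text
[(246, [108, 76, 44]), (248, [102, 69, 42]), (250, [113, 80, 49]), (252, [123, 120, 114]), (254, [124, 119, 114]), (256, [127, 123, 119]), (354, [159, 155, 152]), (356, [162, 157, 153]), (358, [160, 156, 152]), (360, [158, 154, 151]), (362, [159, 154, 150]), (364, [141, 138, 133]), (366, [51, 51, 53])]
252 -0.0004364276703544435 -0.026908855602464733
307 -0.0004889624882570857 -0.00561876025305421
362 -0.0005485277092202069 0.0185204541659482
pos [ 0.5426 -0.1493  0.1996] yaw -54.7 down [ 2.e-04 -3.e-04 -1.e+00] f [ 0.   0.2 -1.8] grip 0.495 t 21.7
shift [ 0.0027 -0.0666  0.1496] spin -0.0
```

Emit:
{"name": "send_rows", "arguments": {
  "steps": [
    [[0.001,-0.03,0],0],
    [[0.0025,-0.066,0.02],0],
    [[0.0025,-0.066,0.06],0],
    [[0.0025,-0.066,0.1],0],
    [[0.0025,-0.066,0.14],0],
    [[0.0025,-0.066,0.165],0],
    [[0.0025,-0.066,0.175],0],
    [[0.0025,-0.066,0.175],0]
  ]
}}

```text
clock: 22.7
position: [0.5982, -0.1141, 0.0245]
ee_rot: [0.888, -0.46, -0.0, -0.0]
ft_force: [0.0, 1.0, -0.3]
grip_width: 0.498
```

Run:
```python
from h import *
go((.5982,-.1134,.0142),-54.7)
```

```text
pos [ 0.5982 -0.1141  0.0245] yaw -54.8 down [-1.e-04  1.e-04 -1.e+00] f [ 0.   1.  -0.3] grip 0.498 t 22.7
shift [-0.0006 -0.0004  0.0103] spin -0.002
```

Emit:
{"name": "send_rows", "arguments": {
  "steps": [
    [[-0.0006,-0.0004,0.005],0],
    [[-0.0006,-0.0004,0.009],0],
    [[-0.0006,-0.0004,0.0105],0],
    [[-0.0006,-0.0004,0.0105],0],
    [[-0.0006,-0.0004,0.0105],0],
    [[-0.0006,-0.0004,0.0105],0],
    [[-0.0006,-0.0004,0.0105],0],
    [[-0.0006,-0.0004,0.0105],0]
  ]
}}

```text
clock: 23.7
position: [0.5983, -0.1137, 0.0141]
ee_rot: [0.888, -0.46, 0.0, 0.0]
ft_force: [-2.1, -0.7, 5.0]
grip_width: 0.499
```

Emit:
{"name": "send_rows", "arguments": {
  "steps": [
    [[0,0,0],0],
    [[0,0,0],0],
    [[0,0,0],0],
    [[0,0,0],0],
    [[0,0,-0.03],0],
    [[0,0,-0.08],0],
    [[0,0,-0.13],0],
    [[0,0,-0.18],0]
  ],
  "hand": 1
}}

```text
clock: 24.7
position: [0.598, -0.1136, 0.1955]
ee_rot: [0.888, -0.46, 0.0, 0.0]
ft_force: [1.2, -0.1, -0.1]
grip_width: 1.001
```

Emit:
{"name": "send_rows", "arguments": {
  "steps": [
    [[0,0,0],0],
    [[0,0,0],0],
    [[0,0,0],0],
    [[0,0,0],0],
    [[0,0,0],0],
    [[0,0,0],0],
    [[0,0,0],0],
    [[0,0,0],0]
  ]
}}

```text
clock: 25.7
position: [0.5982, -0.1137, 0.1938]
ee_rot: [0.888, -0.46, 0.0, 0.0]
ft_force: [0.1, -0.0, -0.2]
grip_width: 1.006
```

Run:
```python
from h import *
o,p,d=wrist("w13");go((.425,-.098,.2),-13)
```

```text
pos [ 0.5982 -0.1136  0.1939] yaw -54.8 down [ 1.e-04 -1.e-04 -1.e+00] f [ 0.  -0.6  0.3] grip 1.005 t 25.75
shift [-0.1125  0.1326 -0.0062] spin -0.73
```

View pics/w13.png

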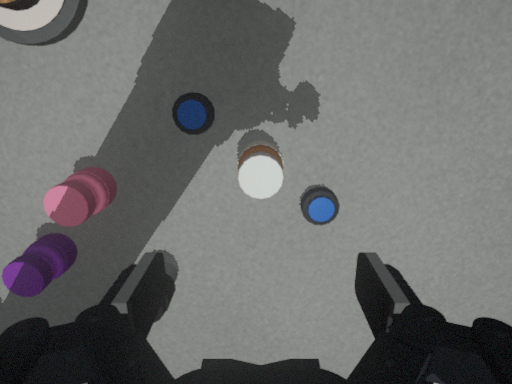

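The jar stands at (261,175), between the buttons at (192,114) and (321,209). I'll measure it relative to them.

Run:
```python
from h import *
h,s,v=hsv("w13")
K=np.array(manip.camera_info("wrist")["intrinsics"]);T=np.load("w13.npz")["T"]
n,l,st,c=cv2.connectedComponentsWithStats((((h>100)&(h<125)&(s>130)&(v>60))).astype(np.uint8))
Q=[ray(K,T,c[i],.018)[:2] for i in range(1,n) if st[i,4]>50];print(Q,"mid",np.mean(Q,0))
loc("w13",(v>175)&(s<40),(261,175),.062)
m=(v>175)&(s<40);ys,xs=np.where(m[140:210,230:295]);print(ys.min()+140,ys.max()+140,xs.min()+230,xs.max()+230)
```

```text
[array([ 0.60101769, -0.03290505]), array([ 0.59565317, -0.19305711])] mid [ 0.59833543 -0.11298108]
[260.3 176.9] [238, 156, 46, 43, 1520] centroid [ 0.5985 -0.1143  0.062 ] circ [ 0.5985 -0.1145  0.062 ] dia mm 39.0
156 198 238 283
```

Jar to midpoint is about 1.4 mm. Now the eyepiece.

Emit:
{"name": "send_rows", "arguments": {
  "steps": [
    [[-0.02,0.025,0],-0.1],
    [[-0.045,0.055,0],-0.2],
    [[-0.07,0.085,-0.003],-0.35],
    [[-0.095,0.113,-0.006],-0.5],
    [[-0.112,0.1325,-0.006],-0.65],
    [[-0.112,0.1325,-0.006],-0.73],
    [[-0.112,0.1325,-0.006],-0.73],
    [[-0.112,0.1325,-0.006],-0.73]
  ]
}}

```text
clock: 26.75
position: [0.4256, -0.0983, 0.1998]
ee_rot: [0.993, -0.114, 0.0, -0.0]
ft_force: [0.8, -0.5, -0.4]
grip_width: 0.998
```

Run:
```python
from h import *
o,p,d=wrist("w14");go((.425,-.098,.2),-13)
```

```text
pos [ 0.4256 -0.0983  0.1998] yaw -13.1 down [ 1.e-04  2.e-04 -1.e+00] f [ 1.3 -0.   0.4] grip 1.003 t 26.8
shift [-0.0006 -0.0001 -0.0002] spin -0.001
```

View pics/w14.png

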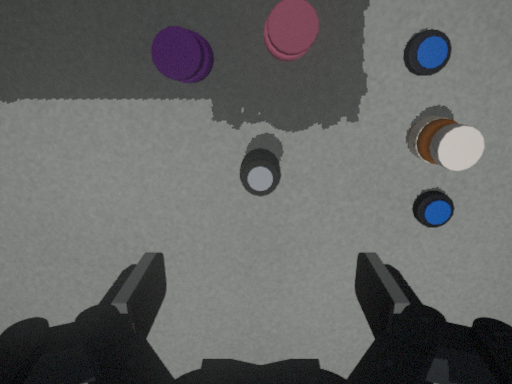

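The eyepiece's glass is at (260,179), standing upright.

Run:
```python
from h import *
h,s,v=hsv("w14")
E_=loc("w14",flood("w14",(260,179),25),(260,179),.066)
d=np.load("w14.npz")["d"];K=np.array(manip.camera_info("wrist")["intrinsics"]);T=np.load("w14.npz")["T"]
D=d[179,260];print((T@np.array([(260-K[0,2])/K[0,0]*D,-(179-K[1,2])/K[1,1]*D,-D,1]))[:3])
m=(v<70).astype(np.uint8);ys,xs=np.where(m[:,258:263]);ys=ys[(ys>130)&(ys<215)];print(np.unique(ys))
for r in (180,195,196):print(ray(K,T,(260,r),.066))
go((E_[0],E_[1],.021))
```

```text
[259.7 178.3] [248, 167, 24, 23, 434] centroid [ 0.4246 -0.1004  0.066 ] circ [ 0.4245 -0.1005  0.066 ] dia mm 20.8
[ 0.42477243 -0.10055927  0.06771393]
[147 148 149 150 151 152 153 154 155 156 157 158 159 160 161 162 163 164
 165 191 192 193 194 195]
[ 0.42444538 -0.10194551  0.066     ]
[ 0.42127369 -0.11547411  0.066     ]
[ 0.42105882 -0.11639061  0.066     ]
pos [ 0.4256 -0.0983  0.1998] yaw -13.1 down [ 1.e-04  2.e-04 -1.e+00] f [ 1.3 -0.   0.4] grip 1.003 t 26.8
shift [-0.0005  0.0023  0.1788] spin 0.0
```

Emit:
{"name": "send_rows", "arguments": {
  "steps": [
    [[0,0.002,0.04],0],
    [[0,0.002,0.08],0],
    [[0,0.002,0.12],0],
    [[0,0.002,0.15],0],
    [[0,0.002,0.17],0],
    [[0,0.002,0.179],0],
    [[0,0.002,0.179],0],
    [[0,0.002,0.179],0]
  ]
}}

```text
clock: 27.8
position: [0.4255, -0.1005, 0.0215]
ee_rot: [0.994, -0.113, 0.001, 0.0]
ft_force: [0.2, 0.9, -0.6]
grip_width: 1.002
```

Emit:
{"name": "send_rows", "arguments": {
  "steps": [
    [[0,0,0],0],
    [[0,0,0],0],
    [[0,0,0],0],
    [[0,0,0],0],
    [[0,0,0],0],
    [[0,0,0],0],
    [[0,0,0],0],
    [[0,0,0],0]
  ],
  "hand": 0,
  "force": 35
}}

```text
clock: 28.8
position: [0.425, -0.1004, 0.0212]
ee_rot: [0.994, -0.113, 0.0, 0.0]
ft_force: [-2.3, -0.4, 5.2]
grip_width: 0.437
```

Run:
```python
from h import *
o,p,d=wrist("w15");go((.5,.2,.24),20)
```

```text
pos [ 0.425  -0.1004  0.0212] yaw -13.0 down [ 2.e-04 -4.e-04 -1.e+00] f [-1.6  1.   5.3] grip 0.44 t 28.85
shift [ 0.0055 -0.3095 -0.2189] spin -0.576
```

View pics/w15.png

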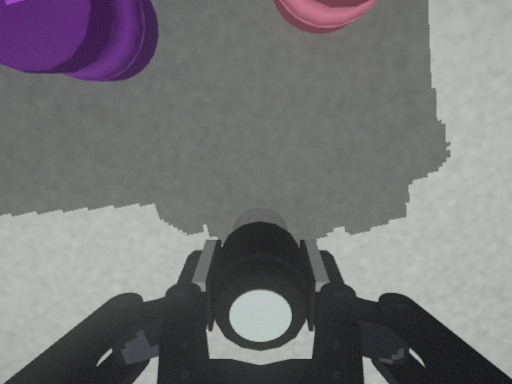

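Run:
```python
from h import *
go((.614,.2545,.2),22)
```

```text
pos [ 0.425  -0.1004  0.0212] yaw -13.0 down [ 2.e-04 -4.e-04 -1.e+00] f [-1.6  1.   5.3] grip 0.44 t 28.85
shift [ 0.1043 -0.3883 -0.179 ] spin -0.611
```

Emit:
{"name": "send_rows", "arguments": {
  "steps": [
    [[0,0,-0.02],0],
    [[0,0,-0.06],0],
    [[0,0,-0.11],0],
    [[0,0,-0.16],0],
    [[0.01,-0.02,-0.179],-0.08],
    [[0.03,-0.06,-0.179],-0.18],
    [[0.05,-0.11,-0.179],-0.28],
    [[0.065,-0.16,-0.179],-0.38]
  ]
}}

```text
clock: 29.85
position: [0.5251, 0.0419, 0.1998]
ee_rot: [0.997, 0.077, 0.0, 0.0]
ft_force: [-0.1, -1.6, -0.9]
grip_width: 0.432
```

Run:
```python
from h import *
go((.614,.2545,.2),22)
```

```text
pos [0.5251 0.0419 0.1998] yaw 8.9 down [ 3.e-04 -2.e-04 -1.e+00] f [-0.1 -1.6 -0.9] grip 0.432 t 29.85
shift [ 0.1207 -0.1963 -0.0002] spin -0.229
```

Emit:
{"name": "send_rows", "arguments": {
  "steps": [
    [[0.025,-0.04,0],-0.05],
    [[0.055,-0.09,0],-0.1],
    [[0.085,-0.14,0],-0.18],
    [[0.11,-0.18,0],-0.229],
    [[0.117,-0.192,0],-0.229],
    [[0.117,-0.192,0],-0.229],
    [[0.117,-0.192,0.05],-0.229],
    [[0.117,-0.192,0.1],-0.229]
  ]
}}

```text
clock: 30.85
position: [0.6113, 0.2459, 0.0992]
ee_rot: [0.982, 0.188, 0.001, 0.001]
ft_force: [0.7, -1.1, -2.1]
grip_width: 0.436
```

Run:
```python
from h import *
go((.614,.2545,.03),22)
```

```text
pos [0.6113 0.2459 0.0992] yaw 21.7 down [ 0.0019 -0.0012 -1.    ] f [ 0.7 -1.1 -2.1] grip 0.436 t 30.85
shift [ 0.0056 -0.0071  0.0692] spin -0.005
```

Emit:
{"name": "send_rows", "arguments": {
  "steps": [
    [[0.0055,-0.007,0.02],0],
    [[0.0055,-0.007,0.045],0],
    [[0.0055,-0.007,0.062],0],
    [[0.0055,-0.007,0.068],0],
    [[0.0055,-0.007,0.068],0],
    [[0.0055,-0.007,0.068],0],
    [[0.0055,-0.007,0.068],0],
    [[0.0055,-0.007,0.068],0]
  ]
}}

```text
clock: 31.85
position: [0.6133, 0.2571, 0.0322]
ee_rot: [0.982, 0.19, 0.0, 0.0]
ft_force: [0.4, -0.3, -1.2]
grip_width: 0.439
```

Run:
```python
from h import *
go((.614,.2545,.0215),21.7)
```

```text
pos [0.6133 0.2571 0.0322] yaw 21.9 down [ 6.e-04  1.e-04 -1.e+00] f [ 0.4 -0.3 -1.2] grip 0.439 t 31.85
shift [-0.0003  0.0027  0.0107] spin 0.003
```

Emit:
{"name": "send_rows", "arguments": {
  "steps": [
    [[-0.0003,0.0027,0],0],
    [[-0.0003,0.0027,0.005],0],
    [[-0.0003,0.0027,0.009],0],
    [[-0.0003,0.0027,0.011],0],
    [[-0.0003,0.0027,0.011],0],
    [[-0.0003,0.0027,0.011],0],
    [[-0.0003,0.0027,0.011],0],
    [[-0.0003,0.0027,0.011],0]
  ]
}}

```text
clock: 32.85
position: [0.6136, 0.2544, 0.0213]
ee_rot: [0.982, 0.19, -0.0, 0.0]
ft_force: [-3.6, -2.9, 6.8]
grip_width: 0.433
```

Emit:
{"name": "send_rows", "arguments": {
  "steps": [
    [[0,0,0],0],
    [[0,0,0],0],
    [[0,0,0],0],
    [[0,0,0],0],
    [[0,0,-0.03],0],
    [[0,0,-0.08],0],
    [[0,0,-0.13],0],
    [[0,0,-0.18],0]
  ],
  "hand": 1
}}

```text
clock: 33.85
position: [0.6137, 0.2544, 0.2024]
ee_rot: [0.982, 0.19, 0.0, 0.0]
ft_force: [0.8, -0.0, 0.5]
grip_width: 0.998
```

Run:
```python
from h import *
go((.6,.09,.24),14)
```

```text
pos [0.6137 0.2544 0.2024] yaw 21.9 down [ 1.e-04 -0.e+00 -1.e+00] f [ 0.8 -0.   0.5] grip 0.998 t 33.85
shift [-0.074   0.1474 -0.0376] spin 0.138
```

Run:
```python
from h import *
go((.6,.14,.26),0)
```

```text
pos [0.6137 0.2544 0.2024] yaw 21.9 down [ 1.e-04 -0.e+00 -1.e+00] f [ 0.8 -0.   0.5] grip 0.998 t 33.85
shift [-0.0553  0.101  -0.0576] spin 0.382
```

Emit:
{"name": "send_rows", "arguments": {
  "steps": [
    [[0,0,-0.02],0.02],
    [[-0.015,0.025,-0.04],0.08],
    [[-0.03,0.055,-0.058],0.2],
    [[-0.045,0.085,-0.058],0.3],
    [[-0.055,0.1,-0.058],0.38],
    [[-0.055,0.1,-0.058],0.38],
    [[-0.055,0.1,-0.058],0.38],
    [[-0.055,0.1,-0.058],0.38]
  ]
}}

```text
clock: 34.85
position: [0.5998, 0.1425, 0.2585]
ee_rot: [1.0, 0.002, -0.0, -0.0]
ft_force: [-0.1, -0.5, 0.6]
grip_width: 0.999
```

Run:
```python
from h import *
o,p,d=wrist("w16");go((.6,.09,.24),14)
p,d=manip.camera("top");cv2.imwrite("pics/top1.png",p[:,:,::-1]);np.savez("top1.npz",p=p,d=d)
p,d=manip.camera("scene");cv2.imwrite("pics/scene1.png",p[:,:,::-1]);np.savez("scene1.npz",p=p,d=d)
```

```text
pos [0.5999 0.1423 0.2586] yaw 0.2 down [-3.e-04  4.e-04 -1.e+00] f [-0.3  0.4 -0.4] grip 1.0 t 34.9
shift [-0.0001  0.0523  0.0186] spin -0.24
```

View pics/w16.png

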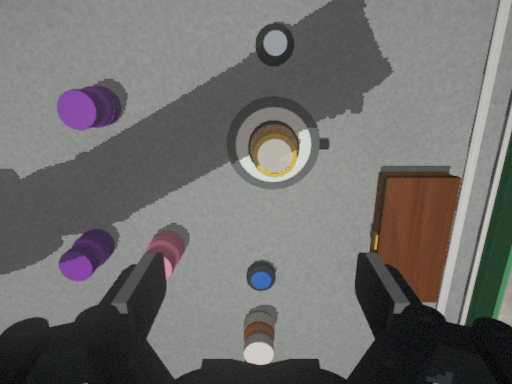

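View pics/scene1.png

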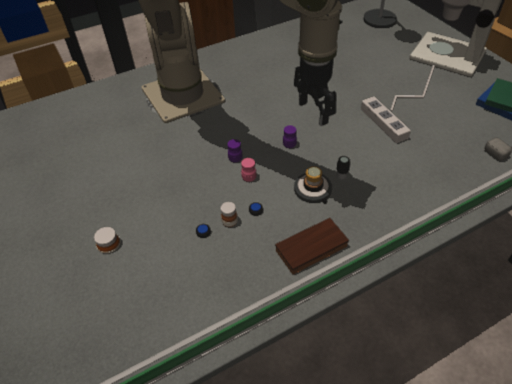

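All four items stand: the eyepiece at (275,43) above the base at (274,143) in the wrist view, the loupe at (276,155), and the jar between the buttons. I'll measure the final layout.

Run:
```python
from h import *
loc("w16",flood("w16",(275,43),25),(275,43),.066)
loc("w16",flood("w16",(275,155),25),(275,155),.072)
K=np.array(manip.camera_info("wrist")["intrinsics"]);T=np.load("w16.npz")["T"]
p=np.load("w16.npz")["p"][:,:,::-1].copy()
bc=(.6139,.1505)
for cx,cy,z,r,c in ((*bc,.072,.023,(0,0,255)),(*bc,.036,.029,(0,255,0)),(*bc,.018,.055,(255,0,0)),(*bc,.018,.044,(255,0,255)),(bc[0],bc[1]+.104,.066,.017,(0,255,255)),(bc[0],bc[1]+.104,.055,.019,(255,255,0))):
  pts=[proj(K,T,(cx+r*np.cos(a),cy+r*np.sin(a),z)) for a in np.linspace(0,6.283,60)]
  cv2.polylines(p,[np.int32(np.array(pts)*8)],True,c,1,cv2.LINE_AA,3)
cv2.imwrite("pics/w16b.png",cv2.resize(p[10:200,210:350],(440,597),interpolation=cv2.INTER_CUBIC))
for n in("top","scene"):
  q=np.load(n+"1.npz")["p"];ci=manip.camera_info(n);
  K2,T2=np.array(ci["intrinsics"]),np.array(ci["pose"])
  h=cv2.cvtColor(q,cv2.COLOR_RGB2HSV).astype(int);w=(h[...,2]>150)&(h[...,1]<60)
  b=blob(w,proj(K2,T2,(.5985,-.113,.062)),8);print(n,"jar",None if b is None else ray(K2,T2,b[0],.062))
```

```text
[274.8  42.5] [264, 31, 22, 24, 418] centroid [0.6126 0.2549 0.066 ] circ [0.6127 0.2549 0.066 ] dia mm 22.1
[274.3 155.6] [258, 140, 34, 32, 850] centroid [0.6137 0.1488 0.072 ] circ [0.6138 0.1487 0.072 ] dia mm 33.8
top jar [ 0.59938623 -0.11516686  0.062     ]
scene jar [ 0.59822532 -0.11042413  0.062     ]
```

View pics/w16b.png

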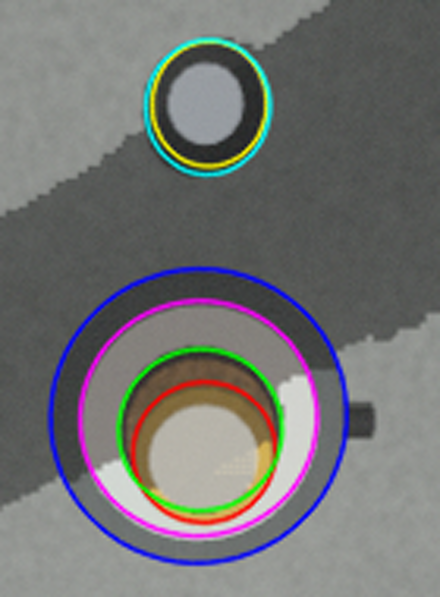

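View pics/top1.png

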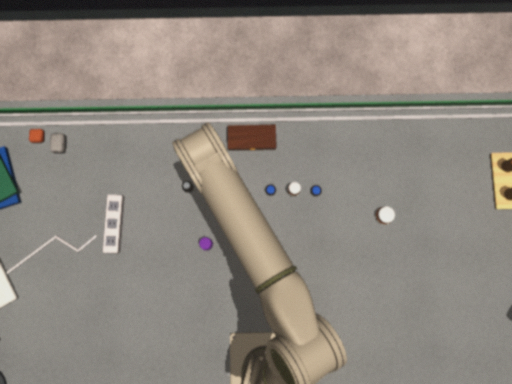

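All predicted outlines match, so I'll hand in.

```bash
python3 -c "
from workcell import manip
print(manip.hand_in())"
```

```text
the job is handed in; nothing more can be done
None
```

The job is handed in at about 35 s of the 90 s allowed. In the order asked, I set the dish on the light base, the loupe lens up on the dish, the jar between the buttons and the eyepiece to the left of the base.

Last checks, against a camera calibration good to about 2 mm:

| Item | Measured | Result |
|---|---|---|
| Dish | centre against base centre | within about 0.5 mm |
| Loupe | lens centre against base centre | about 1.7 mm off in y; part of that may be view bias, since its outline matched the centred prediction |
| Jar | against midpoint of the buttons | about 1.4 mm by the wrist camera |
| Eyepiece | gap to base; level with base centre | about 30 mm; level within about 1.3 mm |

- **Disagreements:** The top and scene cameras put the jar 2.4 mm and 2.6 mm from the midpoint, on opposite sides, which is their usual bias. The close-up in-hand views of the loupe and jar disagreed with the higher views by 2 to 4 mm. I put this down to view geometry. I used a value between the two for the loupe and kept close to the higher-view value for the jar.
- **Stability and bystanders:** Nothing tipped. In the last scene view the slide box, power strip and short jar looked to be where they started; I did not measure them again. The highest force printed was about 10 N, and the gripper was clear of everything at hand-in.

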